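# Mark a slat in the spring press and add it to the crosswise pile

### The arm

A 6-joint arm with a two-finger parallel gripper is mounted at the origin on the work surface. World frame = base frame: x ahead of the robot, y to its left, z up, the work surface at z = 0. Lengths are in m, angles in rad, forces in N, time in s.
With the tool pointing down it reaches from about 0.4 to 0.825 m from the base axis. Payload 7 kg.
Tool frame: the origin (TCP) lies on the mounting face of the last link; the fingertips stand 178 mm ahead of it and the grasp point (between the pads) lies 159 mm ahead of it; z points along the fingers, y is the direction in which the jaws open and shut (so a half turn about z gives the same grasp; the last joint's range is limited). The gripper opens to 88 mm and grips with 3 to 60 N. Pads are 19 mm wide; open, the fingers measure 130 mm over their backs; the gripper's body (78 mm by 193 mm) begins 47 mm behind the grasp point.
Start: joints at [-0.954, 0.359, 0.012, 0, -1.224, -0.288], TCP at [0.218, -0.639, 0.405] pointing down, gripper open.
Joint ranges: [-3.07, 3.07], [-1.43, 2.12], [-1.02, 1.25], [-3.03, 1.67], [-3.05, -0], [-3.03, 3.03]. Speed limits (rad/s): [2.39, 2.39, 3.01, 3.14, 3.14, 3.14].

### API

Orientations are given as [roll, pitch, yaw] about the fixed x, y, z axes, in that order (R = Rz(yaw) Ry(pitch) Rx(roll)).
In Python, from station import * gives the robot as it stands.
- The arm moves only by the tool arm_command, never from a script. Its argument "targets" is a list of rows, each a list of 3 entries, a list of its own where there are three numbers: the turn, a rotation vector about the world's x, y, z in rad, then the shift along the world's x, y, z in mm, then the closure, from 0 (fully open) to 1 (shut). In form: [[[wx, wy, wz], [tx, ty, tz], fingers], ...]. A call has 1 to 8 rows; each row shifts and turns the commanded pose from where the row before left it; what a row does not reach is not made up. A row lasts 1/10 s, in which the tool goes at most 50 mm and 8.59 degrees, less where a joint would pass 70% of its speed; a pose out of reach is approached as far as the arm can. A call with a gripper value outside its range is refused whole. The fingers move at their own pace and stop on an object; "squeeze" is the grip in N (left out, the last holds). Time passes only in rows, so rows that do not move let the fingers close. It gives the time, the measured TCP pose, the force and the opening at its end, in the units of the state.
- get_state(): the state, without advancing time (a new reading comes with each control period).
- grab_frame(name): name is "scene" or "side" or "wrist"; returns (picture, depth): 400x640x3 uint8, red, green, blue; 400x640 float32, m along the optical axis (not along the pixel's ray), 0 where there is no reading.
- camera_params(name): a dict with "mtx" (3x3 intrinsics, pixels), "k1" (the pictures are not rectified: a ray, as slopes to the right and down, at radius r is drawn at 1 + k1 r^2 times it, then the intrinsics apply), "eye" and "orientation" of the camera in the world. Camera axes: x right, y down, z forward; pixel columns grow to the right and rows downward; lengths in m; the calibration is good to about 2 mm. A picture is of the moment at which its call begins: read the wrist's pose just before it. camera_params takes no time and is no camera call; for the wrist camera it gives the pose at the moment of the call.
- job_done(): hands the job in, once; it reports no verdict.
The state is a dict: "t": time; "q": joint angles; "qd": joint speeds; "joint_efforts": joint torques, N m; "eef_pos": TCP position; "ee_rot": TCP orientation; "force": force on the tool from outside, world axes, zero at the start; "moment": the same for the moment, N m; "width": finger opening in m.
Only numpy, scipy, OpenCV 4.12 (cv2) and the standard library are available. Lean on these libraries where they do the work, as an engineer would, in place of code of your own. Each camera call takes 0.05 s, during which the arm holds its last target.

### The job

In the carving shop's marking press, push the slat along its channel fully home against the end stop, then press the red plunger head down until the die bites firmly into the slat (held there for half a second or more, without hammering or crushing it) and let it spring back up. Then take the slat out and lay it flat in the gap in the top layer of the crosswise pile, as the mirror image of the slat already in that layer: parallel to it, ends even, directly over the slat two layers below. Leave the rest of the pile, the cup, the mallet and the chisel where they are.

Things in the scene. Friction and masses are not known exactly. Their poses are not given: they have to be found in the camera images.
- press: Fixed green marking press, a C-frame; column at its +x end. Origin on the work surface under the die axis; x along the slat channel, from the open infeed end (-x) to the end stop (+x). Slat bed 35 mm up. Brass guides 7 mm higher, 34 mm apart inside, x = -47 to 42 mm. Plunger sleeve of radius 17 mm, z = 93 to 133 mm; behind it arm and column, up to z = 135 mm.
- infeed_end (a point): Outer end of the steel tongue that carries the slat into the press, at x = -172 mm in the press frame, on its top (35 mm up). The tongue is 20 mm wide, so the 28 mm slat overhangs it 4 mm each side and fingers can straddle the slat; from x = -48 mm on the bed is a 60 mm wide anvil.
- end_stop (a point): Middle of the end stop's face that the slat's far end must meet, at x = 15 mm in the press frame, at bed height (35 mm); the stop is 13 mm high.
- plunger (a joint): Plunger, metres pressed down: 0 up, 0.026 limit without slat. Its foot, the die (16 mm dia.), is 65 mm up at 0 and meets the slat at 0.020: the slat is its stop. The spring takes 1 N at first, 5 N at 0.020. To mark, the die must then bear on the slat with over 8 N more (13 N in all on the head; about 20 N is good); over 40 N on the slat crushes it.
- plunger_top (a point): Centre of the flat top of the red plunger head, 40 mm dia. (flat 34 mm), 180 mm above the work surface when up. It moves straight down with the plunger.
- slat: The slat to mark, brown wood, 160 x 28 x 10 mm, about 30 g, lying on the press's tongue with its far end between the guides. Origin at the centre of its underside, x along its length (parallel to the press's x at first), z up. Home in the press, its origin is at x = -65 mm, y = 0 in the press frame.
- slat_near_end (a point): Centre of the slat's near end face (the end outside the press), 80 mm from the slat's middle, 5 mm above its underside.
- board: Fixed plywood board 190 x 190 x 12 mm under the pile. Origin at the centre of its underside. Layers of the pile, slats 10 mm thick: first layer along the board's x at y = +45 and -45 mm; second layer along its y at x = +45 and -45 mm; top layer along its x: one slat at y = +45 mm, the place at y = -45 mm is empty.
- gap (a point): The empty place: where the centre of the slat's underside belongs, 32 mm above the work surface; axes as the board's, the slat lies along x (either way round).
- pile_a1: Pile, first layer slat, 160 x 28 x 10 mm, loose, origin at the centre of its underside, x along its length.
- pile_a2: Pile, other first layer slat, 160 x 28 x 10 mm, loose, origin at the centre of its underside, x along its length.
- pile_b1: Pile, second layer slat, 160 x 28 x 10 mm, loose, origin at the centre of its underside, x along its length.
- pile_b2: Pile, other second layer slat, 160 x 28 x 10 mm, loose, origin at the centre of its underside, x along its length.
- pile_c1: Pile, the one slat in the top layer, 160 x 28 x 10 mm, loose, origin at the centre of its underside, x along its length.
- cup: Blue plastic cup, 76 mm dia., 100 mm tall, bystander. Origin at the centre of its underside.
- mallet: Wooden mallet lying on the bench, head 60 x 100 x 64 mm, handle 150 mm towards its -x, bystander. Origin under the head, 20 mm from the head's middle.
- chisel: Chisel lying on the bench, 200 mm long along x, 22 mm high, bystander. Origin near its middle, on the bench.
Mind the look-alikes: they are no part of the job. Leave any green or purple look-alike of the slat alone.

How it is judged:
By the outcome, as a careful person would: the job done as asked, in the order asked, and still so for the second after the job is handed in, with the robot touching nothing.
It also fails if it takes over 64 s, if anything falls off the work surface, if the arm or the gripper's body presses on something with over 40 N, if the wrist force passes 120 N, or if a joint passes its speed limit or range.

## Working session

There is one attempt and no reset: what is moved stays moved. The work goes in short steps, Python scripts to look and compute and a tool call to move; the robot and the scene stay as the last step left them, time stands still between calls to the robot, and variables do not carry over. Pictures are saved under pics/ and viewed, and the job is handed in when it is done.

Besides the shell and the picture viewer there is one more tool, called after "Request:" by a JSON object that holds its "api" and its "payload", one argument or row to a line. arm_command: Moves the arm, as the interface text tells. Its arguments: {"type":"object","properties":{"targets":{"type":"array"},"squeeze":{"type":"number"}},"required":["targets"]}

```bash
mkdir -p pics; ls; python3 - <<'E'
from station import *
import cv2,numpy as np
s=get_state();print(s)
for n in ["scene","side","wrist"]:
    p=camera_params(n);print(n,p)
    im,d=grab_frame(n);np.savez(f"pics/{n}0.npz",im=im,d=d)
    cv2.imwrite(f"pics/{n}0.png",im[:,:,::-1])
E
```

```text
pics
{'t': 0.0, 'q': array([-9.53902407e-01,  3.59352695e-01,  1.10866655e-02, -3.37181801e-04,
       -1.22409300e+00, -2.88098883e-01]), 'qd': array([-0.00022693,  0.0011496 ,  0.00054747,  0.00061576,  0.00026741,
       -0.00030502]), 'joint_efforts': array([ 9.13797812e-04, -5.82720208e+01,  2.93062913e+01,  6.99699104e+00,
        6.91094989e-03, -1.58930366e-04]), 'eef_pos': array([ 0.21789525, -0.63866278,  0.40375901]), 'ee_rot': array([ 3.14000429e+00, -1.40137647e-04, -2.81291233e+00]), 'force': array([0.09792868, 0.44423862, 0.4386741 ]), 'moment': array([-0.00795915,  0.02676824, -0.00035435]), 'width': 0.08755181892084882}
scene {'mtx': array([[419.50087578,   0.        , 318.28915039],
       [  0.        , 419.50087578, 199.29422427],
       [  0.        ,   0.        ,   1.        ]]), 'k1': -0.007682371079808129, 'eye': array([1.34397031, 0.30574284, 0.69560631]), 'orientation': array([-2.13708192,  0.01118098,  1.97531672])}
side {'mtx': array([[463.74840775,   0.        , 326.52978723],
       [  0.        , 463.74840775, 199.69966152],
       [  0.        ,   0.        ,   1.        ]]), 'k1': -0.11505975576994043, 'eye': array([0.42035195, 1.0060187 , 0.84991797]), 'orientation': array([-2.18035644, -0.01051835, -3.05739046])}
wrist {'mtx': array([[345.65990085,   0.        , 323.96430262],
       [  0.        , 345.65990085, 201.1156567 ],
       [  0.        ,   0.        ,   1.        ]]), 'k1': 0.017478885202362345, 'eye': array([ 0.14329879, -0.66369613,  0.38347215]), 'orientation': array([ 2.84523143e+00, -1.15151081e-03,  1.89908110e+00])}
```

View pics/scene0.png

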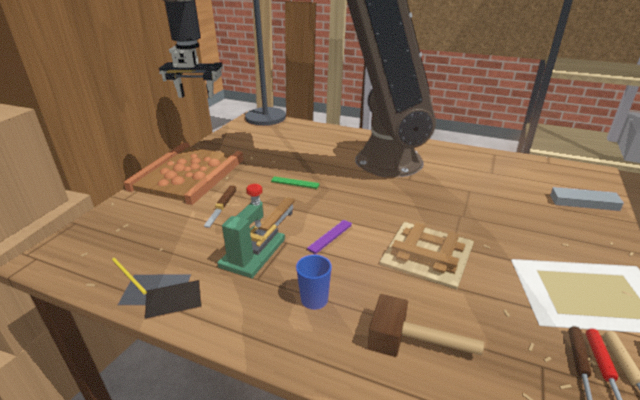

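View pics/side0.png

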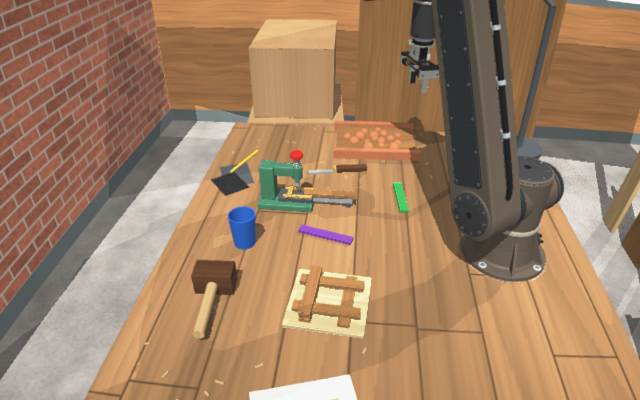

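View pics/wrist0.png

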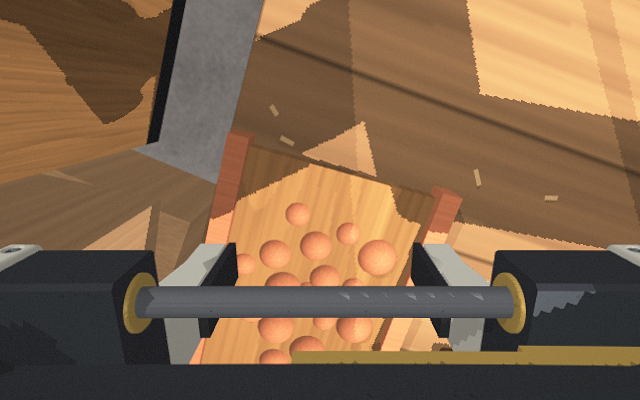

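The scene picture shows the press at (250,235) with its red head at (255,189), the slat and tongue at (278,222), the pile at (430,250), and the purple (330,236) and green (296,183) look-alikes. In the side picture the press is at (290,185), the slat at (325,195) and the pile at (328,300). I'll enlarge these areas.

```bash
cat > h.py <<'E'
import numpy as np,cv2
from scipy.spatial.transform import Rotation as R
def rot(o): return R.from_euler('xyz',o).as_matrix()
def dist(p): return np.array([p['k1'],0,0,0,0.])
def rays(p,uv):
    uv=np.asarray(uv,float).reshape(-1,1,2)
    # r measured on undistorted ray: same as OpenCV k1 model
    n=cv2.undistortPoints(uv,p['mtx'],dist(p)).reshape(-1,2)
    return np.c_[n,np.ones(len(n))]@rot(p['orientation']).T
def plane(p,uv,z):
    r=rays(p,uv);return p['eye']+r*((z-p['eye'][2])/r[:,2])[:,None]
def depthpts(p,uv,d):
    uv=np.asarray(uv).reshape(-1,2);r=rays(p,uv);return p['eye']+r*d[uv[:,1].astype(int),uv[:,0].astype(int)][:,None]
def proj(p,X):
    M=rot(p['orientation']);c=(np.atleast_2d(X)-p['eye'])@M
    n=c[:,:2]/c[:,2:];n=n*(1+p['k1']*(n**2).sum(1))[:,None]
    return n*[p['mtx'][0,0],p['mtx'][1,1]]+p['mtx'][:2,2]
def crop(im,x0,y0,x1,y1,k,name):
    cv2.imwrite(name,cv2.resize(im[y0:y1,x0:x1,::-1],None,fx=k,fy=k,interpolation=cv2.INTER_CUBIC))
E
python3 - <<'E'
from h import *
a=np.load('pics/scene0.npz')['im'];b=np.load('pics/side0.npz')['im']
crop(a,200,170,330,280,6,'pics/c1.png');crop(b,245,140,375,250,6,'pics/c2.png')
x=cv2.resize(a[215:290,375:480],None,fx=5,fy=5,interpolation=2);y=cv2.resize(b[260:340,275:380],None,fx=5,fy=5,interpolation=2)
cv2.imwrite('pics/c3.png',x[:,:,::-1]);cv2.imwrite('pics/c4.png',y[:,:,::-1])
E
```

```text
(no output)
```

View pics/c1.png

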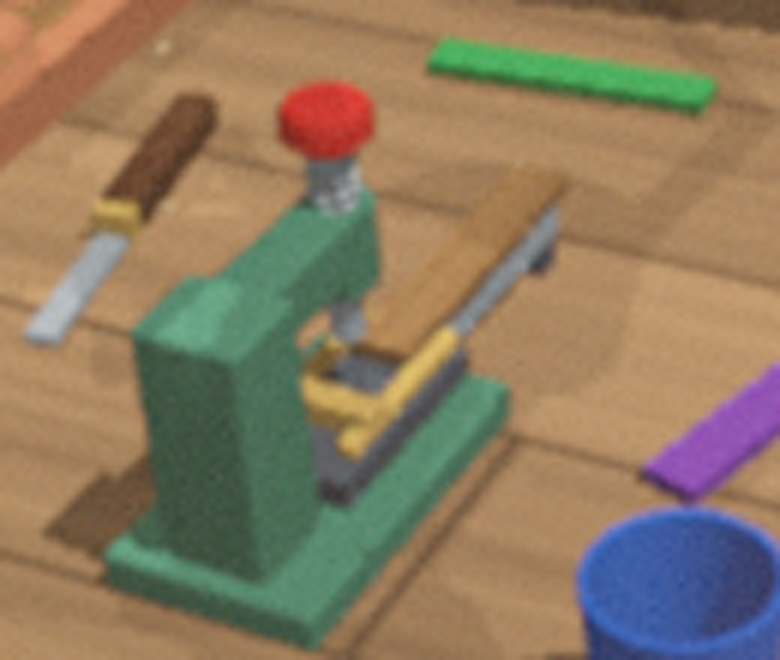

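View pics/c2.png

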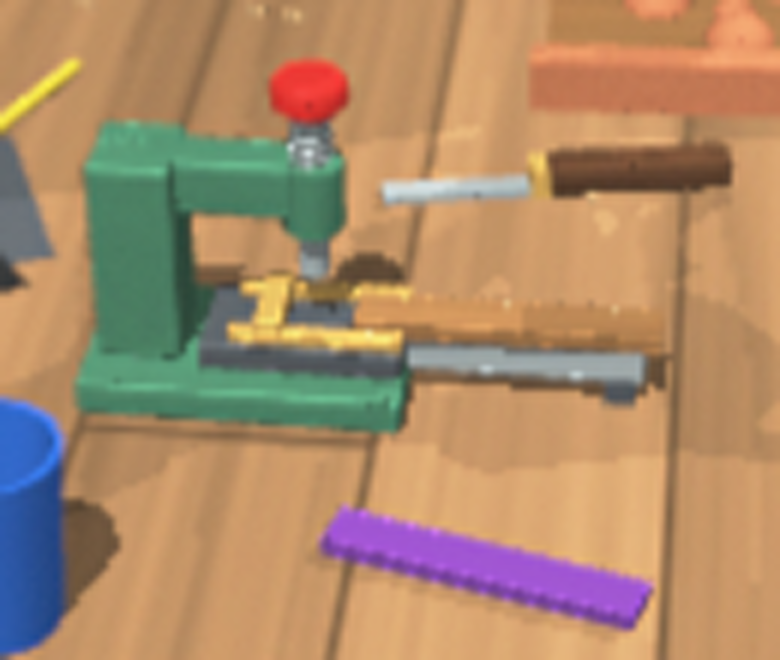

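View pics/c3.png

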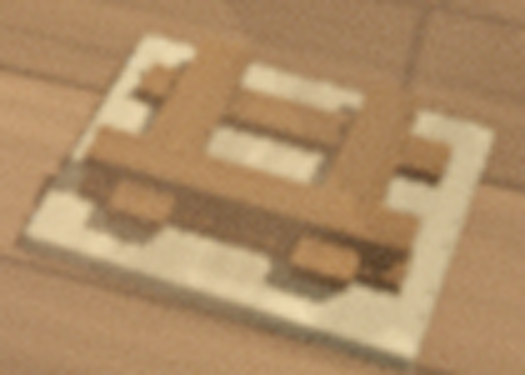

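View pics/c4.png

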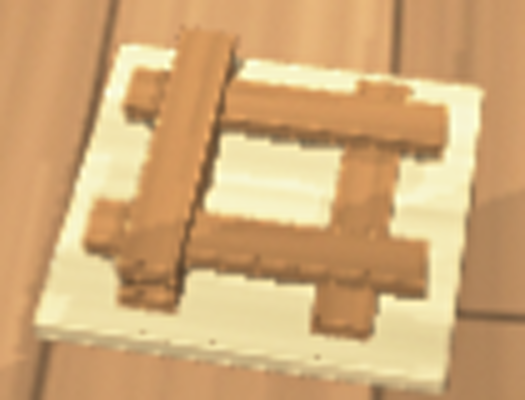

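The brown slat on the tongue is in the crop around (455,265) of c1 and (510,320) of c2. It is the only brown one in the press, so it is the one meant. The gap is on the robot's side of the pile, at c4 (370,200). Next I'll measure.

```bash
python3 - <<'E'
from station import camera_params
from h import *
P={n:camera_params(n) for n in ['scene','side']}
for n in P:
    f=np.load(f'pics/{n}0.npz');im=f['im'];d=f['d']
    hsv=cv2.cvtColor(im,cv2.COLOR_RGB2HSV)
    box=dict(scene=(235,175,275,215),side=(280,140,310,170))[n]
    m=(((hsv[...,0]<8)|(hsv[...,0]>172))&(hsv[...,1]>180)).astype(np.uint8)
    mm=np.zeros_like(m);mm[box[1]:box[3],box[0]:box[2]]=m[box[1]:box[3],box[0]:box[2]]
    v,u=np.nonzero(mm);uv=np.c_[u,v];X=depthpts(P[n],uv,d)
    t=X[X[:,2]>X[:,2].max()-0.006]
    print(n,'red n',len(u),X[:,2].max(),'top centre',(t.min(0)+t.max(0))/2,t.mean(0),len(t))
    # all points near table
    vv,uu=np.mgrid[0:400,0:640];uv=np.c_[uu.ravel(),vv.ravel()];X=depthpts(P[n],uv,d).reshape(400,640,3)
    H=hsv
    # board: pale
    bx=dict(scene=(375,215,480,290),side=(275,260,380,340))[n]
    s=np.s_[bx[1]:bx[3],bx[0]:bx[2]]
    for nm,cond in dict(board=(X[...,2]>.008)&(X[...,2]<.0155),top=(X[...,2]>.038)&(X[...,2]<.046),second=(X[...,2]>.028)&(X[...,2]<.036)).items():
        q=np.zeros((400,640),bool);q[s]=cond[s];pts=X[q][:,:2]
        if len(pts)>10:
            r=cv2.minAreaRect((pts*1000).astype(np.float32));print(nm,len(pts),r)
    bx=dict(scene=(255,190,300,240),side=(300,180,360,215))[n]
    s=np.s_[bx[1]:bx[3],bx[0]:bx[2]]
    q=np.zeros((400,640),bool);q[s]=((X[...,2]>.040)&(X[...,2]<.052)&(H[...,0]<17)&(H[...,0]>5))[s]
    pts=X[q]
    print('slat',len(pts),pts[:,2].mean(),cv2.minAreaRect((pts[:,:2]*1000).astype(np.float32)))
E
```

```text
scene red n 140 0.18264634526091705 top centre [ 0.61031841 -0.18430263  0.17967375] [ 0.60964346 -0.18374435  0.17875854] 89
board 1698 ((476.50421142578125, 228.42100524902344), (190.09100341796875, 197.4055938720703), 85.24219512939453)
top 524 ((519.5929565429688, 224.89828491210938), (159.83099365234375, 33.965538024902344), 85.30501556396484)
second 771 ((475.12945556640625, 228.7265625), (159.27496337890625, 161.77151489257812), 85.3316421508789)
slat 349 0.043641993562499586 ((507.4234619140625, -183.99757385253906), (32.70689010620117, 164.47557067871094), 88.3392562866211)
side red n 101 0.8499179699397389 top centre [0.42035195 1.0060187  0.84991797] [0.42035195 1.0060187  0.84991797] 1
board 2400 ((471.93621826171875, 229.63723754882812), (194.9660186767578, 192.0517120361328), 85.12333679199219)
top 581 ((516.900146484375, 224.71278381347656), (165.4626007080078, 28.93569564819336), 85.29267883300781)
second 1029 ((472.5678405761719, 236.05172729492188), (152.67164611816406, 160.63929748535156), 85.34879302978516)
slat 328 0.04534242606282343 ((504.36529541015625, -181.99830627441406), (36.6493034362793, 161.84768676757812), 89.62666320800781)
```

Both cameras agree within 3 mm. The plunger axis is at about (0.609, -0.184), with the head top at z about 0.18 as it should be. The slat centre is at about (0.506, -0.183) along world x, so about 37 mm short of home. The board centre is at about (0.474, 0.229), with its long direction at 85.3°. Next I'll bring the wrist camera over the press for a closer look.

Request:
{"api": "arm_command", "payload": {
  "targets": [
    [[0,0,-0.05],[15,30,0],0],
    [[0,0,-0.05],[20,36,0],0],
    [[0,0,-0.05],[20,36,0],0],
    [[0,0,-0.05],[20,36,-10],0],
    [[0,0,-0.05],[20,36,-10],0],
    [[0,0,-0.05],[20,36,-10],0],
    [[0,0,-0.03],[20,36,-10],0],
    [[0,0,0],[20,36,-10],0]
  ]
}}

```text
t: 0.95
eef_pos: [0.3733, -0.3553, 0.3543]
ee_rot: [-3.142, 0.0, 3.139]
force: [-0.1, 0.2, 0.1]
width: 0.0878
```

Request:
{"api": "arm_command", "payload": {
  "targets": [
    [[0,0,0],[20,36,-10],0],
    [[0,0,0],[20,36,-10],0],
    [[0,0,0],[20,36,-4],0],
    [[0,0,0],[20,36,0],0],
    [[0,0,0],[17,30,0],0],
    [[0,0,0],[0,0,0],0],
    [[0,0,0],[0,0,0],0]
  ]
}}

```text
t: 1.65
eef_pos: [0.4701, -0.1821, 0.3305]
ee_rot: [3.142, -0.001, -3.141]
force: [-0.4, 0.1, 0.3]
width: 0.0878
```

```bash
cat > look.py <<'E'
import sys
from station import *
from h import *
tag=sys.argv[1]
s=get_state();p=camera_params('wrist');im,d=grab_frame('wrist')
np.savez(f'pics/{tag}.npz',im=im,d=d,eye=p['eye'],orientation=p['orientation'],mtx=p['mtx'],k1=p['k1'])
cv2.imwrite(f'pics/{tag}.png',im[:,:,::-1]);print(s['t'],s['eef_pos'],s['ee_rot'],s['force'],s['width'])
E
python3 look.py w1
```

```text
1.65 [ 0.47014928 -0.18207952  0.33045847] [ 3.14151272e+00 -5.12786060e-04 -3.14081272e+00] [-0.43575437  0.13806879  0.26785156] 0.08784968805194505
```

View pics/w1.png

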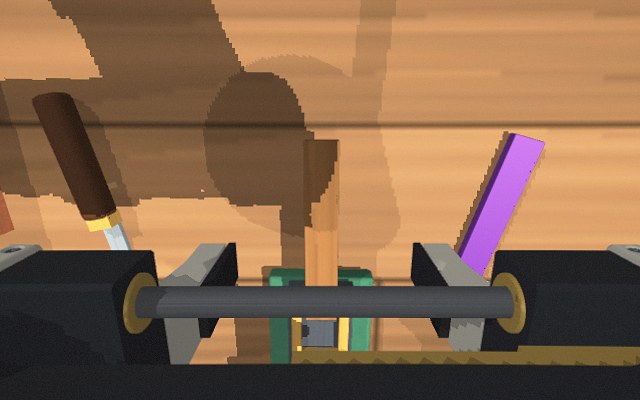

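The wrist view shows the slat straight along the image's vertical, with its near end at (321,140), the guides at (298,335) and (343,335), and the chisel and purple slat well clear. I'll measure the slat and guides.

```bash
python3 - <<'E'
from h import *
f=np.load('pics/w1.npz');p={k:f[k] for k in ['eye','orientation','mtx','k1']};p['k1']=float(p['k1']);d=f['d']
vv,uu=np.mgrid[0:400,0:640];X=depthpts(p,np.c_[uu.ravel(),vv.ravel()],d).reshape(400,640,3)
for r in [145,160,180,200,220,240,260,280,320,330,340]:
    row=X[r,280:370]
    z=row[:,2]
    sel=np.where((z>.038)&(z<.050))[0]
    if len(sel): print(r,'x',row[sel,0].mean().round(4),'y',row[sel[0],1].round(4),row[sel[-1],1].round(4),'z',np.median(z[sel]).round(4))
c=X[120:300,321];k=np.where((c[:,2]>.04)&(c[:,2]<.05))[0];print('near x',c[k[0]],120+k[0])
for u in (298,300,343,346):print(u,X[325:348:6,u].round(4).tolist())
print('chisel/purple',X[240,120].round(3),X[240,470].round(3))
E
```

```text
145 x 0.4274 y -0.1978 -0.1709 z 0.0448
160 x 0.4389 y -0.1979 -0.1708 z 0.045
180 x 0.4549 y -0.1982 -0.1706 z 0.0447
200 x 0.4713 y -0.1977 -0.1712 z 0.045
220 x 0.4884 y -0.1979 -0.171 z 0.0446
240 x 0.506 y -0.1982 -0.1708 z 0.0448
260 x 0.5244 y -0.1986 -0.1714 z 0.0447
280 x 0.5434 y -0.1979 -0.1712 z 0.0447
320 x 0.5859 y -0.2115 -0.1599 z 0.0416
330 x 0.5964 y -0.2118 -0.1597 z 0.0415
340 x 0.6073 y -0.211 -0.1594 z 0.0415
near x [ 0.42417056 -0.183951    0.04027658] 140
298 [[0.5915, -0.2053, 0.041], [0.5969, -0.2053, 0.0424], [0.6032, -0.2054, 0.0425], [0.6109, -0.2057, 0.0412]]
300 [[0.5915, -0.2034, 0.041], [0.5974, -0.2035, 0.0417], [0.6041, -0.2037, 0.0414], [0.61, -0.2037, 0.0423]]
343 [[0.5911, -0.1643, 0.0415], [0.5973, -0.1642, 0.0418], [0.6032, -0.1641, 0.0426], [0.611, -0.1639, 0.0409]]
346 [[0.5911, -0.1615, 0.0415], [0.5974, -0.1614, 0.0416], [0.6045, -0.1613, 0.0409], [0.61, -0.1612, 0.0422]]
chisel/purple [ 0.523 -0.375  0.005] [ 0.521 -0.044  0.009]
```

The slat is at y = -0.1845, yaw about 0, with its top at 44.8 mm as expected. Its near end is at x about 0.425. I'll grasp it 20 mm from that end.

Request:
{"api": "arm_command", "payload": {
  "targets": [
    [[0,0,0],[-10,-1,-30],0.3],
    [[0,0,0],[-10,-1.5,-40],0.3],
    [[0,0,0],[-5,0,-35],0.3],
    [[0,0,0],[0,0,-20],0.3],
    [[0,0,0],[0,0,0],0.6],
    [[0,0,0],[0,0,0],1],
    [[0,0,0],[0,0,0],1],
    [[0,0,0],[0,0,0],1]
  ],
  "squeeze": 8
}}

```text
t: 2.5
eef_pos: [0.4455, -0.1855, 0.2069]
ee_rot: [-3.142, 0.003, 3.14]
force: [0.7, -0.5, -0.6]
width: 0.0347
```

Request:
{"api": "arm_command", "payload": {
  "targets": [
    [[0,0,0],[0,0,0],1],
    [[0,0,0],[0,0,0],1]
  ]
}}

```text
t: 2.7
eef_pos: [0.4453, -0.1854, 0.2066]
ee_rot: [-3.141, 0.002, 3.141]
force: [-1.1, -0.0, 6.7]
width: 0.0277
```

Gripped at 28 mm. Now I'll push in gently.

Request:
{"api": "arm_command", "payload": {
  "targets": [
    [[0,0,0],[0,0,0],1],
    [[0,0,0],[5,0,0],1],
    [[0,0,0],[8,0,0],1],
    [[0,0,0],[8,0,0],1],
    [[0,0,0],[6,0,0],1],
    [[0,0,0],[4,0,0],1]
  ]
}}

```text
t: 3.3
eef_pos: [0.4757, -0.1854, 0.2063]
ee_rot: [-3.141, -0.001, 3.141]
force: [-5.0, 0.5, 9.3]
width: 0.0279
```

Request:
{"api": "arm_command", "payload": {
  "targets": [
    [[0,0,0],[2,0,0],1],
    [[0,0,0],[2,0,0],1],
    [[0,0,0],[0,0,0],1]
  ]
}}

```text
t: 3.6
eef_pos: [0.4797, -0.1854, 0.2064]
ee_rot: [-3.141, -0.001, 3.141]
force: [-2.7, 0.5, 7.4]
width: 0.0282
```

Request:
{"api": "arm_command", "payload": {
  "targets": [
    [[0,0,0],[0,0,0.8],1],
    [[0,0,0],[2,0,0],1],
    [[0,0,0],[0,0,0],1]
  ]
}}

```text
t: 3.9
eef_pos: [0.4817, -0.1852, 0.2064]
ee_rot: [3.141, -0.001, 3.14]
force: [-2.7, 1.0, 2.4]
width: 0.0283
```

Request:
{"api": "arm_command", "payload": {
  "targets": [
    [[0,0,0],[1,0,0],1],
    [[0,0,0],[1,0,0],1],
    [[0,0,0],[0,0,0],1]
  ]
}}

```text
t: 4.2
eef_pos: [0.4825, -0.1853, 0.2062]
ee_rot: [3.141, -0.004, 3.14]
force: [-6.9, 1.7, 6.8]
width: 0.028
```

Request:
{"api": "arm_command", "payload": {
  "targets": [
    [[0,0,0],[1,0,0],1],
    [[0,0,0],[1,0,0],1],
    [[0,0,0],[0,0,0],1]
  ]
}}

```text
t: 4.5
eef_pos: [0.4835, -0.1853, 0.2056]
ee_rot: [3.141, -0.006, 3.14]
force: [-9.0, 2.0, 6.0]
width: 0.028
```

```bash
python3 - <<'E'
from station import *
from h import *
im,d=grab_frame('scene');np.savez('pics/s2.npz',im=im,d=d);crop(im,210,170,320,280,7,'pics/s2.png')
s=get_state();print(s['force'],s['eef_pos'])
E
```

```text
[-9.104795    2.33929665  6.08860303] [ 0.48352436 -0.18534717  0.20565321]
```

View pics/s2.png

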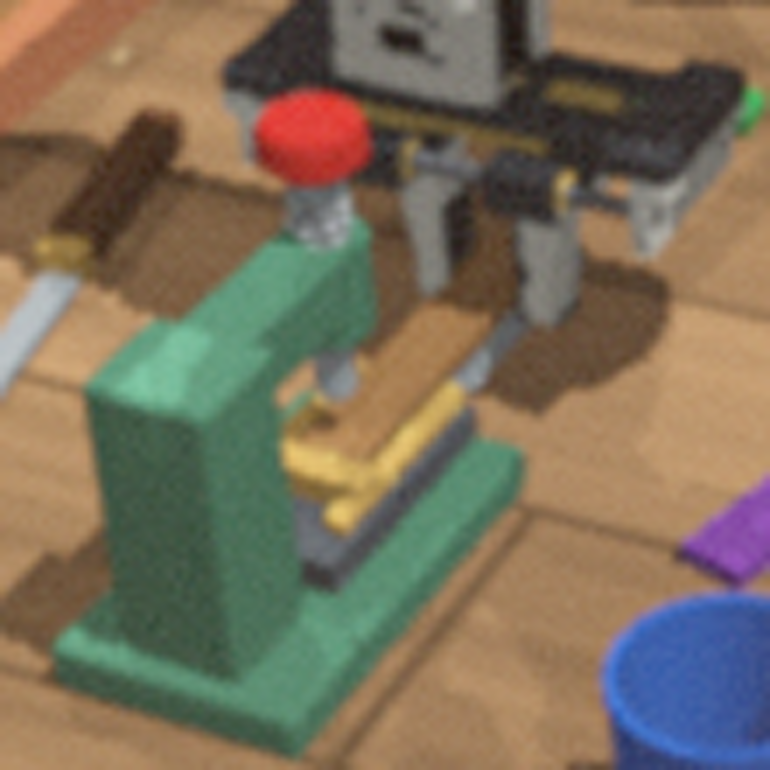

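The slat's far end sits against the brass stop (crop about (330,440)), and the push force is up to 9 N with travel stopped. I'll release and rise.

Request:
{"api": "arm_command", "payload": {
  "targets": [
    [[0,0,0],[0,0,0],0.4],
    [[0,0,0],[0,0,0],0.4],
    [[0,0,0],[0,0,0],0.4],
    [[0,0,0],[0,0,30],0.4],
    [[0,0,0],[0,0,45],1],
    [[0,0,0],[0,0,45],1],
    [[0,0,0],[0,0,45],1],
    [[0,0,0],[0,0,5],1]
  ]
}}

```text
t: 5.35
eef_pos: [0.4876, -0.1856, 0.3828]
ee_rot: [-3.14, 0.011, 3.141]
force: [0.1, -0.6, -0.1]
width: 0.0258
```

```bash
python3 look.py w2; python3 - <<'E'
from h import *
from station import camera_params
f=np.load('pics/w2.npz');p={k:f[k] for k in ['eye','orientation','mtx','k1']};p['k1']=float(p['k1']);d=f['d']
vv,uu=np.mgrid[0:400,0:640];X=depthpts(p,np.c_[uu.ravel(),vv.ravel()],d).reshape(400,640,3)
m=(X[...,2]>.040)&(X[...,2]<.050)
for u in (310,320,330,340):
    k=np.where(m[:,u])[0]
    if len(k):print(u,k[0],X[k[0],u],plane(p,[[u,k[0]]],.045))
# side view: red head ellipse
f=np.load('pics/side0.npz');im=f['im'];q=camera_params('side')
hsv=cv2.cvtColor(im,cv2.COLOR_RGB2HSV);mm=(((hsv[...,0]<8)|(hsv[...,0]>172))&(hsv[...,1]>180))
v,u=np.nonzero(mm[140:170,280:312]);v+=140;u+=280
print(u.min(),u.max(),v.min(),v.max())
for uu_,vv_ in [((u.min()+u.max())/2,v.min())]:
    print('back top edge',plane(q,[[uu_,vv_]],.18))
for n in ('scene','side'):print(proj(camera_params(n),[[.609,-.185,.18],[.629,-.185,.177],[.589,-.185,.177],[.609,-.165,.177],[.609,-.205,.177]]).round(1).tolist())
f=np.load('pics/scene0.npz');hsv=cv2.cvtColor(f['im'],cv2.COLOR_RGB2HSV);mm=(((hsv[...,0]<8)|(hsv[...,0]>172))&(hsv[...,1]>180))
v,u=np.nonzero(mm[175:215,235:275]);print(u.min()+235,u.max()+235,v.min()+175,v.max()+175)
E
```

```text
5.35 [ 0.48755691 -0.18564118  0.38282121] [-3.13993313  0.0106083   3.14141067] [ 0.08901502 -0.59810681 -0.11642747] 0.02578940253272877
310 150 [ 0.46021267 -0.19858307  0.04484758] [[ 0.460188  -0.1985766  0.045    ]]
320 150 [ 0.46019114 -0.18940061  0.04498782] [[ 0.46018917 -0.18940044  0.045     ]]
330 149 [ 0.46005215 -0.18015378  0.04010305] [[ 0.45927377 -0.18022942  0.045     ]]
340 278 [ 0.59544623 -0.16904066  0.04027144] [[ 0.59270187 -0.16927728  0.045     ]]
290 302 150 159
back top edge [[ 0.60644174 -0.19964916  0.18      ]]
[[253.5, 187.1], [249.3, 192.1], [257.8, 184.2], [260.9, 189.7], [246.5, 186.5]]
[[294.5, 152.3], [287.8, 152.9], [301.2, 153.6], [293.5, 156.6], [295.4, 150.0]]
247 261 184 195
```

View pics/w2.png

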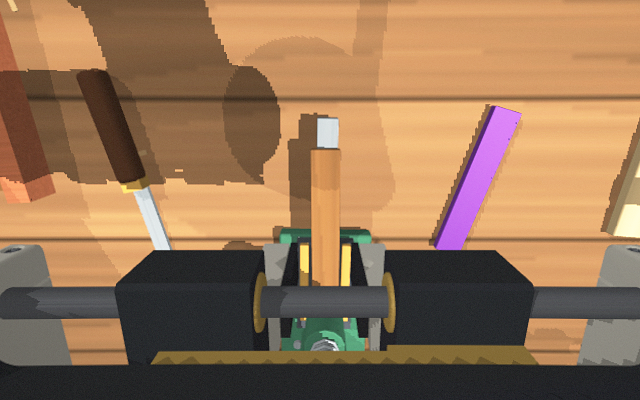

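```bash
python3 - <<'E'
from h import *
f=np.load('pics/w2.npz');p={k:f[k] for k in ['eye','orientation','mtx','k1']};p['k1']=float(p['k1']);im=f['im'];d=f['d']
h=cv2.cvtColor(im,cv2.COLOR_RGB2HSV)
for u in (322,328,334):
    print(u,[(r,h[r,u].tolist()) for r in range(112,122)])
    k=[r for r in range(105,140) if h[r,u,1]<60];print(k[0],plane(p,[[u,k[0]-.5]],.035)); k2=k[-1]
    print(k2, plane(p,[[u,k2+.5]],.045))
v=130;k=[u for u in range(300,350) if h[v,u,1]<60];print('y',plane(p,[[k[0]-.5,v],[k[-1]+.5,v]],.035)[:,1])
for r in (255,270,282):
  k=[u for u in range(290,362) if h[r,u,0]>18 and h[r,u,0]<32 and h[r,u,1]>110];print(r,k)
im2=im[225:360,260:390]
cv2.imwrite('pics/w2c.png',cv2.resize(im2[:,:,::-1],None,fx=4,fy=4))
E
```

```text
322 [(112, [15, 127, 229]), (113, [15, 132, 231]), (114, [13, 128, 197]), (115, [14, 134, 112]), (116, [13, 103, 111]), (117, [14, 36, 93]), (118, [98, 12, 164]), (119, [93, 12, 225]), (120, [93, 12, 226]), (121, [90, 9, 224])]
117 [[ 0.43098797 -0.18757063  0.035     ]]
139 [[ 0.45063234 -0.18754305  0.045     ]]
328 [(112, [15, 132, 226]), (113, [15, 132, 230]), (114, [14, 132, 219]), (115, [14, 134, 194]), (116, [14, 118, 173]), (117, [12, 50, 112]), (118, [96, 17, 153]), (119, [95, 14, 225]), (120, [90, 8, 230]), (121, [98, 9, 227])]
117 [[ 0.43099056 -0.18205686  0.035     ]]
139 [[ 0.45063418 -0.18208888  0.045     ]]
334 [(112, [15, 128, 227]), (113, [14, 128, 229]), (114, [15, 131, 228]), (115, [15, 128, 231]), (116, [14, 128, 223]), (117, [14, 95, 156]), (118, [97, 23, 145]), (119, [101, 13, 213]), (120, [95, 7, 226]), (121, [93, 10, 222])]
118 [[ 0.43188751 -0.176536    0.035     ]]
139 [[ 0.45063661 -0.17663517  0.045     ]]
y [-0.19271393 -0.17225691]
255 [300, 301, 302, 303, 304, 305, 306, 307, 308, 342, 343, 344, 345, 346, 347, 348, 349]
270 [300, 301, 302, 303, 304, 305, 306, 307, 342, 343, 344, 345, 346, 347, 348, 349]
282 [300, 303, 341, 342, 343, 344, 345, 346, 347, 348]
```

View pics/w2c.png

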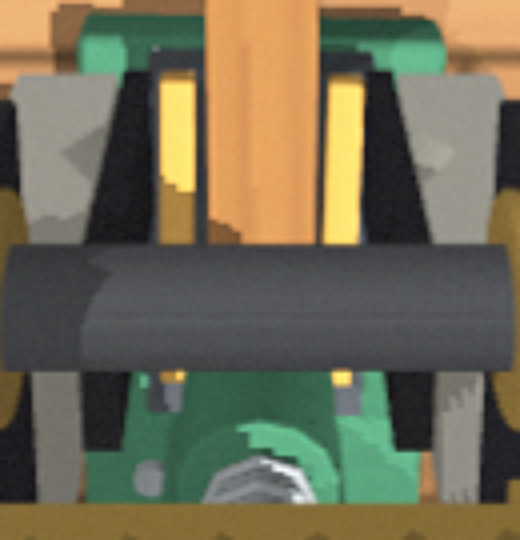

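From the tongue end (x = 0.431) the press axis comes out at (0.604, -0.183). The red head from the side view gives x = 0.6045, and the slat's near end gives 0.605. The slat's near end is 28.5 mm past the tongue end against a nominal 27 mm, so it is home within measuring error. I'll aim the closed fingers at (0.605, -0.184).

Request:
{"api": "arm_command", "payload": {
  "targets": [
    [[0,0,0],[20,0,0],1],
    [[0,0,0],[35,0.5,0],1],
    [[0,0,0],[35,0.5,0],1],
    [[0,0,0],[20,0.5,0],1],
    [[0,0,0],[7,0,0],1],
    [[0,0,0],[0,0,0],1],
    [[0,0,0],[0,0,0],1]
  ]
}}

```text
t: 6.1
eef_pos: [0.6022, -0.1838, 0.3756]
ee_rot: [3.141, -0.001, 3.14]
force: [0.2, 0.5, 0.3]
width: 0.0005
```

```bash
python3 - <<'E'
from station import *
from h import *
s=get_state();print(s['t'],s['eef_pos'],s['ee_rot'],s['force'],s['width'])
a,_=grab_frame('scene');b,_=grab_frame('side')
x=cv2.resize(a[150:250,205:305],None,fx=4,fy=4,interpolation=2);y=cv2.resize(b[115:215,245:345],None,fx=4,fy=4,interpolation=2)
cv2.imwrite('pics/p3.png',np.hstack([x,y])[:,:,::-1])
E
```

```text
6.1 [ 0.60220731 -0.1838025   0.37562737] [ 3.14129367e+00 -1.43109251e-03  3.14018162e+00] [0.24653928 0.54922365 0.27284379] 0.0004849689845443682
```

View pics/p3.png

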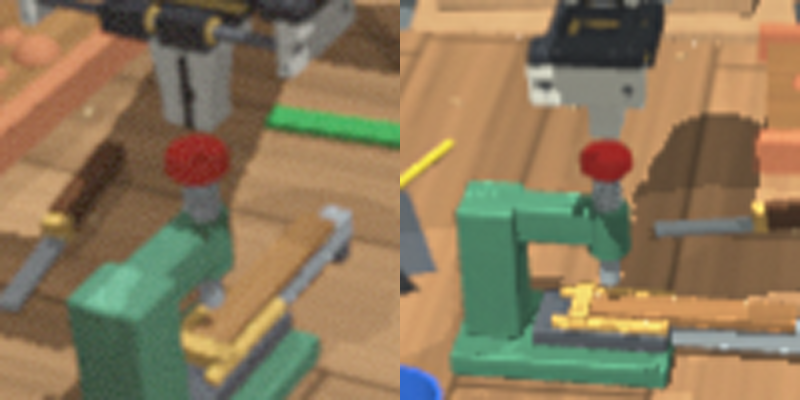

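Both views show the closed fingers centred over the red head (side crop x about 605 for both). I'll go down slowly.

Request:
{"api": "arm_command", "payload": {
  "targets": [
    [[0,0,0],[1,0,-8],1],
    [[0,0,0],[0,0,-6],1],
    [[0,0,0],[0,0,-4],1],
    [[0,0,0],[0,0,-4],1],
    [[0,0,0],[0,0,-4],1],
    [[0,0,0],[0,0,-4],1],
    [[0,0,0],[0,0,0],1]
  ]
}}

```text
t: 6.9
eef_pos: [0.6038, -0.1839, 0.346]
ee_rot: [-3.142, -0.001, 3.14]
force: [-1.4, 0.1, 2.5]
width: 0.0003
```

Request:
{"api": "arm_command", "payload": {
  "targets": [
    [[0,0,0],[0,0,-2.5],1],
    [[0,0,0],[0,0,-2],1],
    [[0,0,0],[0,0,-1],1],
    [[0,0,0],[0,0,0],1]
  ]
}}

```text
t: 7.3
eef_pos: [0.604, -0.1839, 0.341]
ee_rot: [-3.141, 0.0, 3.14]
force: [-2.3, -0.8, 2.2]
width: 0.0005
```

Request:
{"api": "arm_command", "payload": {
  "targets": [
    [[0,0,0],[0,0,-1],1],
    [[0,0,0],[0,0,-1],1],
    [[0,0,0],[0,0,-1],1],
    [[0,0,0],[0,0,0],1]
  ]
}}

```text
t: 7.7
eef_pos: [0.604, -0.1839, 0.3384]
ee_rot: [-3.141, 0.0, 3.141]
force: [-2.6, 0.3, 6.2]
width: 0.0004
```

Request:
{"api": "arm_command", "payload": {
  "targets": [
    [[0,0,0],[0,0,-0.7],1],
    [[0,0,0],[0,0,0],1]
  ]
}}

```text
t: 7.9
eef_pos: [0.6039, -0.1838, 0.3384]
ee_rot: [-3.141, 0.001, 3.141]
force: [-5.3, 0.5, 10.4]
width: 0.0006
```

Die contact is at TCP z of 0.3384, as computed. I'll load it to about 20 N.

Request:
{"api": "arm_command", "payload": {
  "targets": [
    [[0,0,0],[0,0,-0.7],1],
    [[0,0,0],[0,0,-0.5],1],
    [[0,0,0],[0,0,0],1]
  ]
}}

```text
t: 8.2
eef_pos: [0.6038, -0.1838, 0.3383]
ee_rot: [-3.141, 0.001, 3.141]
force: [-7.1, 1.9, 17.2]
width: 0.0005
```

Request:
{"api": "arm_command", "payload": {
  "targets": [
    [[0,0,0],[0,0,-0.4],1],
    [[0,0,0],[0,0,0],1]
  ]
}}

```text
t: 8.4
eef_pos: [0.6038, -0.1838, 0.3383]
ee_rot: [-3.141, 0.002, 3.141]
force: [-7.9, 2.8, 19.6]
width: 0.0004
```

Request:
{"api": "arm_command", "payload": {
  "targets": [
    [[0,0,0],[-0.5,0,-0.4],1],
    [[0,0,0],[0,0,0],1],
    [[0,0,0],[0,0,0],1],
    [[0,0,0],[0,0,0],1]
  ]
}}

```text
t: 8.8
eef_pos: [0.6036, -0.1838, 0.3383]
ee_rot: [-3.141, 0.003, 3.141]
force: [-6.6, 3.6, 20.1]
width: 0.0005
```

Request:
{"api": "arm_command", "payload": {
  "targets": [
    [[0,0,0],[0,0,0],1],
    [[0,0,0],[0,0,0],1],
    [[0,0,0],[0,0,0],1],
    [[0,0,0],[0,0,0],1],
    [[0,0,0],[0,0,0],1],
    [[0,0,0],[0,0,0],1]
  ]
}}

```text
t: 9.4
eef_pos: [0.6036, -0.1838, 0.3383]
ee_rot: [-3.141, 0.003, 3.141]
force: [-7.4, 3.4, 20.4]
width: 0.0004
```

Held at 20 N for over a second. Next I'll release, rise and back off.

Request:
{"api": "arm_command", "payload": {
  "targets": [
    [[0,0,0],[0,0,0],1],
    [[0,0,0],[0,0,4],1],
    [[0,0,0],[0,0,8],1],
    [[0,0,0],[0,0,10],1],
    [[0,0,0],[0,0,14],1],
    [[0,0,0],[0,0,10],1],
    [[0,0,0],[-20,0,5],0.7],
    [[0,0,0],[-30,0,0],0.4]
  ]
}}

```text
t: 10.2
eef_pos: [0.5541, -0.1837, 0.387]
ee_rot: [-3.141, 0.001, 3.141]
force: [-0.3, -0.2, -0.0]
width: 0.0113
```

Request:
{"api": "arm_command", "payload": {
  "targets": [
    [[0,0,0],[-20,0,0],0.4],
    [[0,0,0],[-8,0,-5],0.4],
    [[0,0,0],[0,0,0],0.4]
  ]
}}

```text
t: 10.5
eef_pos: [0.5246, -0.1838, 0.3814]
ee_rot: [3.141, 0.0, 3.14]
force: [0.2, -0.8, 0.9]
width: 0.0349
```

```bash
python3 look.py w3; python3 - <<'E'
from station import *
from h import *
a,_=grab_frame('scene');b,_=grab_frame('side')
x=cv2.resize(a[150:250,205:305],None,fx=4,fy=4,interpolation=2);y=cv2.resize(b[115:215,245:345],None,fx=4,fy=4,interpolation=2)
cv2.imwrite('pics/p4.png',np.hstack([x,y])[:,:,::-1])
f=np.load('pics/w3.npz');p={k:f[k] for k in ['eye','orientation','mtx','k1']};p['k1']=float(p['k1']);d=f['d']
vv,uu=np.mgrid[0:400,0:640];X=depthpts(p,np.c_[uu.ravel(),vv.ravel()],d).reshape(400,640,3)
m=(X[...,2]>.0425)&(X[...,2]<.048)
for r in range(80,260,15):
    k=np.where(m[r,270:380])[0]
    if len(k):print(r,X[r,270+k[0]].round(4),X[r,270+k[-1]].round(4))
k=np.where(m[:,323])[0][0];print(k,X[k,323])
E
```

```text
10.5 [ 0.524638   -0.18379494  0.38137968] [3.14122091e+00 1.23436787e-04 3.14013780e+00] [ 0.18578301 -0.78148708  0.94530175] 0.034944658906060515
125 [ 0.4711 -0.1983  0.0453] [ 0.4714 -0.1714  0.0428]
140 [ 0.4844 -0.1986  0.0453] [ 0.4846 -0.1713  0.044 ]
155 [ 0.4983 -0.1988  0.044 ] [ 0.4981 -0.1722  0.0454]
170 [ 0.5124 -0.1991  0.0438] [ 0.5123 -0.172   0.0446]
185 [ 0.5268 -0.1984  0.0439] [ 0.527  -0.1719  0.0435]
200 [ 0.5413 -0.1985  0.0449] [ 0.5415 -0.1718  0.0445]
215 [ 0.5569 -0.2095  0.0435] [ 0.5568 -0.1716  0.0441]
230 [ 0.5721 -0.199   0.0448] [ 0.5729 -0.1675  0.0429]
245 [ 0.5883 -0.1983  0.0443] [ 0.589  -0.1713  0.0428]
113 [ 0.46077174 -0.18399506  0.04543552]
```

View pics/p4.png

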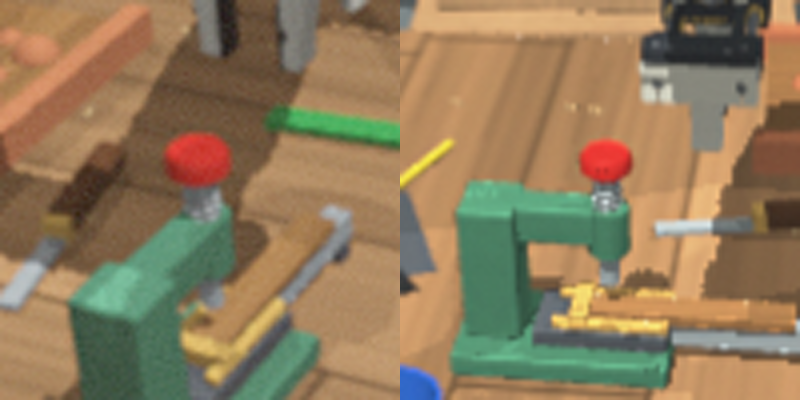

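View pics/w3.png

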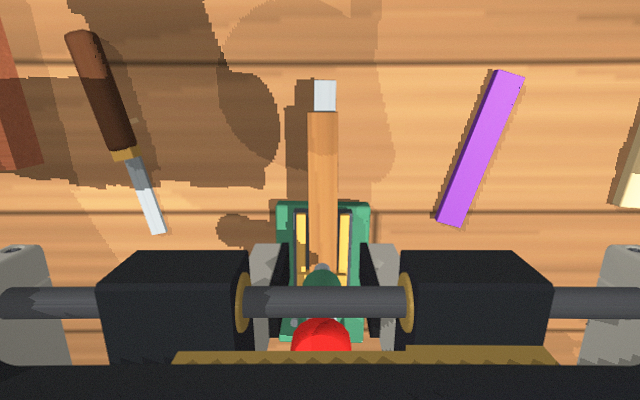

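The plunger is fully up again, the slat is still home (near end x = 0.461, y centre -0.185), and nothing else moved. I'll go down and grasp at x = 0.525, 15.5 mm on the near side of the slat's middle.

Request:
{"api": "arm_command", "payload": {
  "targets": [
    [[0,0,0],[0,-1,-30],0.4],
    [[0,0,0],[0,0,-45],0.4],
    [[0,0,0],[0,0,-45],0.4],
    [[0,0,0],[0,0,-35],0.4],
    [[0,0,0],[0,0,-15],0.4],
    [[0,0,0],[0,0,-4.5],0.4],
    [[0,0,0],[0,0,0],0.4]
  ]
}}

```text
t: 11.35
eef_pos: [0.5261, -0.1848, 0.2061]
ee_rot: [-3.141, -0.001, 3.141]
force: [-0.2, 0.2, -0.6]
width: 0.0527
```

Request:
{"api": "arm_command", "payload": {
  "targets": [
    [[0,0,0],[0,0,0],0.4],
    [[0,0,0],[0,0,0],1],
    [[0,0,0],[0,0,0],1],
    [[0,0,0],[0,0,0],1],
    [[0,0,0],[0,0,0],1]
  ],
  "squeeze": 12
}}

```text
t: 11.85
eef_pos: [0.5255, -0.1848, 0.2073]
ee_rot: [-3.142, 0.001, 3.14]
force: [-1.1, 0.0, 3.1]
width: 0.0276
```

Gripped. I'll pull it straight out along the channel by 75 mm, then lift.

Request:
{"api": "arm_command", "payload": {
  "targets": [
    [[0,0,0],[0,0,0.7],1],
    [[0,0,0],[-8,0,0],1],
    [[0,0,0],[-15,0,0],1],
    [[0,0,0],[-18,0,0],1],
    [[0,0,0],[-18,0,0],1],
    [[0,0,0],[-12,0,0],1],
    [[0,0,0],[-4,0,0],1],
    [[0,0,0],[0,0,0],1]
  ]
}}

```text
t: 12.65
eef_pos: [0.4502, -0.1848, 0.2077]
ee_rot: [-3.142, 0.0, 3.14]
force: [0.4, -0.2, -0.8]
width: 0.0282
```

Request:
{"api": "arm_command", "payload": {
  "targets": [
    [[0,0,0],[0,0,10],1],
    [[0,0,0],[0,0,25],1],
    [[0,0,0],[0,0,35],1],
    [[0,0,0],[0,0,35],1],
    [[0,0,0],[0,0,15],1],
    [[0,0,0],[0,0,0],1]
  ]
}}

```text
t: 13.25
eef_pos: [0.4518, -0.1849, 0.3308]
ee_rot: [-3.141, 0.006, 3.141]
force: [0.4, -0.9, -0.3]
width: 0.0276
```

```bash
python3 look.py w4
```

```text
13.25 [ 0.45179941 -0.1849006   0.33084992] [-3.14102162  0.00591452  3.14094002] [ 0.39251436 -0.90820636 -0.30066202] 0.027627964776352133
```

View pics/w4.png

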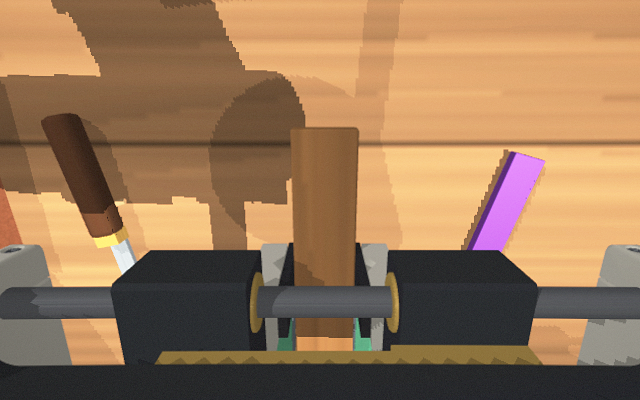

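The slat is held, running straight up the picture with its near end at (325,128). I'll measure the slat in the grip.

```bash
cat > held.py <<'E'
import sys
from h import *
f=np.load(f'pics/{sys.argv[1]}.npz');p={k:f[k] for k in ['eye','orientation','mtx','k1']};p['k1']=float(p['k1']);d=f['d']
tcp=np.array(eval(sys.argv[2]));Rt=rot(eval(sys.argv[3]))
vv,uu=np.mgrid[0:400,0:640];X=depthpts(p,np.c_[uu.ravel(),vv.ravel()],d).reshape(400,640,3)
T=((X-tcp)@Rt)  # tool frame
m=(T[...,2]>.13)&(T[...,2]<.18)
m[:,:270]=0;m[:,380:]=0
for r in range(120,285,20):
    k=np.where(m[r])[0]
    if len(k):print(r,T[r,k[0]].round(4),T[r,k[-1]].round(4),'ztop',np.median(T[r,k,2]).round(4))
k=np.where(m[:,325])[0][0];print('near end tool frame',k,T[k:k+4,325].round(4).tolist())
E
python3 held.py w4 "[0.45179941,-0.1849006,0.33084992]" "[-3.14102162,0.00591452,3.14094002]"
```

```text
140 [ 0.0614 -0.0135  0.1634] [0.0614 0.014  0.1629] ztop 0.1626
160 [ 0.0531 -0.0133  0.1632] [0.0532 0.0142 0.1629] ztop 0.1627
180 [ 0.0444 -0.0136  0.1637] [0.0447 0.014  0.1626] ztop 0.1626
200 [ 0.0359 -0.0133  0.1626] [0.0359 0.0142 0.1625] ztop 0.1627
220 [ 0.0264 -0.0136  0.1636] [0.0267 0.014  0.1627] ztop 0.1627
240 [ 0.0177 -0.0132  0.1616] [0.0174 0.0138 0.1622] ztop 0.1627
260 [ 0.0108 -0.0229  0.156 ] [0.0106 0.0243 0.1563] ztop 0.162
280 [ 0.0111 -0.0202  0.1385] [0.0108 0.0216 0.1389] ztop 0.162
near end tool frame 127 [[0.0659, 0.0009, 0.1711], [0.066, 0.0009, 0.1655], [0.0658, 0.0009, 0.1631], [0.0655, 0.0009, 0.1625]]
```

The held slat is flat in the grip. In the tool frame its top is at 162.6 mm, its near end at x = +65.8 mm, and its centre at (-14.2, +0.3) mm. I'll carry it over the pile and turn it +85.3°.

Request:
{"api": "arm_command", "payload": {
  "targets": [
    [[0,0,0.08],[0,18,0],1],
    [[0,0,0.12],[-2,32,0],1],
    [[0,0,0.12],[-2,36,0],1],
    [[0,0,0.12],[-2,36,0],1],
    [[0,0,0.12],[-2,36,0],1],
    [[0,0,0.12],[-2,36,0],1],
    [[0,0,0.12],[-2,36,0],1],
    [[0,0,0.12],[-2,36,0],1]
  ]
}}

```text
t: 14.1
eef_pos: [0.436, 0.0826, 0.3267]
ee_rot: [3.141, -0.002, -2.218]
force: [1.2, -0.7, 0.3]
width: 0.028
```

Request:
{"api": "arm_command", "payload": {
  "targets": [
    [[0,0,0.12],[-2,36,0],1],
    [[0,0,0.12],[-2,36,0],1],
    [[0,0,0.12],[-2,36,0],1],
    [[0,0,0.12],[-2,20,0],1],
    [[0,0,0.089],[-2,10,0],1],
    [[0,0,0],[0,0,0],1],
    [[0,0,0],[0,0,0],1],
    [[0,0,0],[0,0,0],1]
  ]
}}

```text
t: 14.9
eef_pos: [0.4264, 0.2186, 0.327]
ee_rot: [3.141, -0.001, -1.656]
force: [0.7, 0.3, 0.6]
width: 0.0279
```

```bash
python3 look.py w5; python3 -c "
from station import *;print(get_state()['q'])"
```

```text
14.9 [0.42640053 0.21862096 0.32698347] [ 3.14085713e+00 -9.13471455e-04 -1.65598474e+00] [0.72949782 0.31609832 0.56382989] 0.02792313292704581
[ 8.85354803e-01  1.04034581e-01 -5.17746799e-01 -6.24367989e-05
 -9.49771560e-01 -9.70361196e-01]
```

View pics/w5.png

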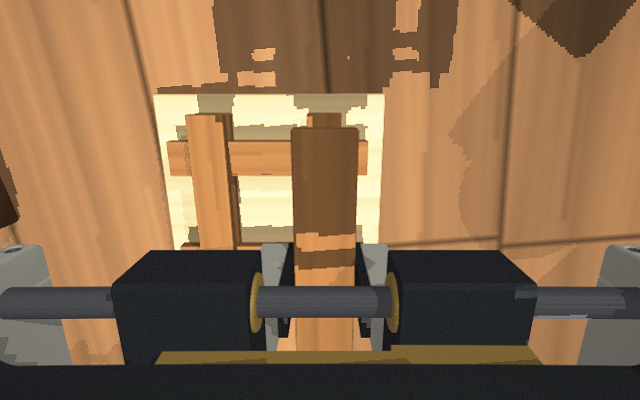

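The wrist view shows board edges at rows/cols (95, 155–384), the top-layer slat c1 at (208,180) with its end at row 114, the lower slat a2 end at (324,115), and the held slat over the gap. I'll measure c1, a2 and the board in world and tool axes.

```bash
python3 - <<'E'
from h import *
f=np.load('pics/w5.npz');p={k:f[k] for k in ['eye','orientation','mtx','k1']};p['k1']=float(p['k1']);d=f['d'];im=f['im']
tcp=np.array([0.42640053,0.21862096,0.32698347]);Rt=rot([3.14085713,-9.13471455e-04,-1.65598474])
vv,uu=np.mgrid[0:400,0:640];X=depthpts(p,np.c_[uu.ravel(),vv.ravel()],d).reshape(400,640,3)
def edges(zlo,zhi,u0,u1,rows):
    L=[];Rr=[]
    for r in rows:
        k=np.where((X[r,u0:u1,2]>zlo)&(X[r,u0:u1,2]<zhi))[0]
        if len(k):L.append(X[r,u0+k[0]]);Rr.append(X[r,u0+k[-1]])
    return np.array(L),np.array(Rr)
# c1
L,Rr=edges(.038,.047,180,245,range(118,235,3))
for n,e in (('L',L),('R',Rr)):
    a=np.polyfit(e[:,1],e[:,0],1);print('c1',n,len(e),'dir deg',90-np.degrees(np.arctan(a[0])), 'x at y=.225',np.polyval(a,.225))
m=(X[...,2]>.038)&(X[...,2]<.047);m[:,:180]=0;m[:,245:]=0;m[260:]=0
for u in (200,208,215,222):k=np.where(m[:,u])[0];print('c1 end',u,k[0],X[k[0],u].round(4))
# a2 beyond held slat
for u in (312,320,328,336):
    k=[r for r in range(95,126) if .018<X[r,u,2]<.026];print('a2',u,k[:1],X[k[0],u].round(4) if k else X[112:118,u].round(3).tolist())
for r in (118,122):
    k=[u for u in range(295,355) if .018<X[r,u,2]<.026];print('a2 y',r,k[0],k[-1],X[r,k[0]].round(4),X[r,k[-1]].round(4))
# board edges
L,Rr=edges(.008,.016,140,400,range(100,235,5))
a=np.polyfit(Rr[:,1],Rr[:,0],1);print('board R',90-np.degrees(np.arctan(a[0])),np.polyval(a,.225),Rr[:4,2])
a=np.polyfit(L[:,1],L[:,0],1);print('board L',90-np.degrees(np.arctan(a[0])),np.polyval(a,.225))
for u in (175,270,370):
    k=[r for r in range(85,110) if .008<X[r,u,2]<.016];print('board end',u,X[k[0],u].round(4))
# b near
for u in (260,280):
    k=[r for r in range(120,200) if .028<X[r,u,2]<.036];print('b',u,X[k[0],u].round(4),X[k[-1],u].round(4))
# held
T=(X-tcp)@Rt;mm=(T[...,2]>.15)&(T[...,2]<.168);
k=np.where(mm[:,325])[0];print('held end',k[0],T[k[0]:k[0]+4,325].round(4).tolist())
print([(T[r,290:362][mm[r,290:362]][0].round(4).tolist(),T[r,290:362][mm[r,290:362]][-1].round(4).tolist()) for r in (150,200,220)])
E
```

```text
c1 L 39 dir deg 85.12273674855052 x at y=.225 0.5309174110256347
c1 R 39 dir deg 85.16512033450691 x at y=.225 0.5036871539997756
c1 end 200 114 [0.5131 0.1454 0.0402]
c1 end 208 114 [0.5069 0.1458 0.0412]
c1 end 215 114 [0.5015 0.1463 0.0421]
c1 end 222 114 [0.4972 0.1468 0.039 ]
a2 312 [114] [0.4306 0.1533 0.0209]
a2 320 [113] [0.4242 0.1532 0.0183]
a2 328 [114] [0.4178 0.1544 0.0207]
a2 336 [113] [0.4113 0.1542 0.0186]
a2 y 118 306 340 [0.4358 0.156  0.0201] [0.4085 0.1582 0.0217]
a2 y 122 306 340 [0.4361 0.1591 0.0208] [0.4087 0.1613 0.0219]
board R 84.7539473648206 0.3778710908915824 [0.01158027 0.01238441 0.0118684  0.01055163]
board L 85.27536332025458 0.5664301896164303
board end 175 [0.5406 0.1287 0.0106]
board end 270 [0.4637 0.1343 0.0095]
board end 370 [0.3822 0.1413 0.01  ]
b 260 [0.4736 0.1702 0.0288] [0.477  0.1971 0.0313]
b 280 [0.4577 0.1715 0.0291] [0.4606 0.1982 0.0326]
held end 128 [[0.0657, 0.0001, 0.1671], [0.0656, 0.0001, 0.1635], [0.0655, 0.0001, 0.1612], [0.065, 0.0001, 0.1616]]
[([0.0572, -0.014, 0.1631], [0.0569, 0.0135, 0.165]), ([0.0355, -0.0142, 0.1636], [0.0356, 0.0134, 0.163]), ([0.0264, -0.0144, 0.1632], [0.0266, 0.0132, 0.1626])]
```

The wrist gives c1's centre as (0.517, 0.225), direction 85.15°. The gap comes out at (0.4279, 0.2327) from the board, (0.4277, 0.2328) from c1 and (0.4287, 0.2332) from a2, all within 1 mm. The TCP should be at (0.4268, 0.2185) with yaw -1.656, which is where it already stands. I'll go down.

Request:
{"api": "arm_command", "payload": {
  "targets": [
    [[0,0,0],[0.4,0,-25],1],
    [[0,0,0],[0,0,-35],1],
    [[0,0,0],[0,0,-30],1],
    [[0,0,0],[0,0,-15],1],
    [[0,0,0],[0,0,-8],1],
    [[0,0,0],[0,0,0],1],
    [[0,0,0],[0,0,0],1],
    [[0,0,0],[0,0,0],1]
  ]
}}

```text
t: 15.75
eef_pos: [0.4272, 0.2194, 0.2155]
ee_rot: [-3.14, 0.002, -1.654]
force: [0.6, -0.0, -0.1]
width: 0.0273
```

Request:
{"api": "arm_command", "payload": {
  "targets": [
    [[0,0,-0.002],[-0.3,-0.7,-4],1],
    [[0,0,0],[0,0,-3],1],
    [[0,0,0],[0,0,0],1],
    [[0,0,0],[0,0,0],1]
  ]
}}

```text
t: 16.15
eef_pos: [0.4265, 0.2184, 0.2074]
ee_rot: [3.141, -0.0, -1.656]
force: [0.4, 0.2, 0.4]
width: 0.0278
```

```bash
python3 look.py w6; python3 - <<'E'
from station import *
from h import *
b,_=grab_frame('side');crop(b,265,225,385,345,5,'pics/p6.png')
E
```

```text
16.15 [0.42649129 0.21844916 0.20743558] [ 3.14149632e+00 -1.61854486e-04 -1.65574020e+00] [0.36587636 0.15506677 0.3947302 ] 0.02777843119233796
```

View pics/w6.png

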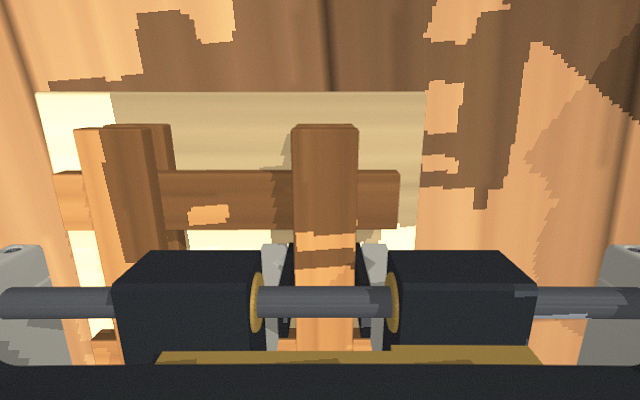

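View pics/p6.png

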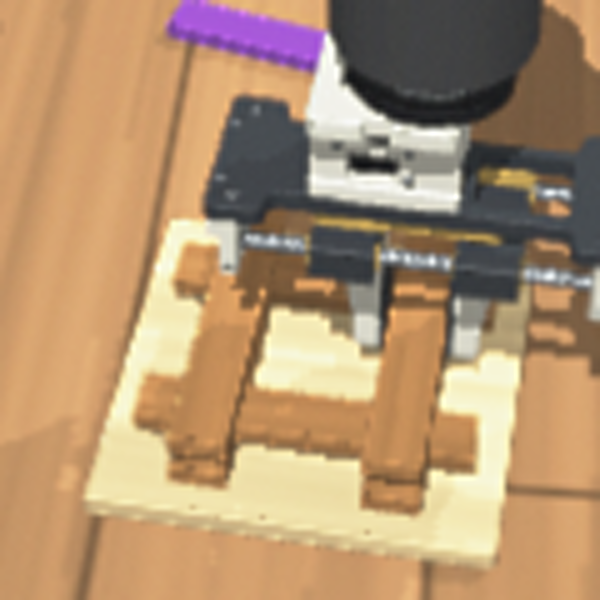

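The held slat sits just above the gap, its end at row 125 level with c1's end at row 125. I'll check the numbers once before setting it down.

```bash
cat > rel.py <<'E'
import sys
from h import *
f=np.load(f'pics/{sys.argv[1]}.npz');p={k:f[k] for k in ['eye','orientation','mtx','k1']};p['k1']=float(p['k1']);d=f['d']
vv,uu=np.mgrid[0:400,0:640];X=depthpts(p,np.c_[uu.ravel(),vv.ravel()],d).reshape(400,640,3)
al=np.radians(85.1);ux=np.array([np.cos(al),np.sin(al)]);un=np.array([np.sin(al),-np.cos(al)])
c=np.array([0.4727,.2289])
B=np.dstack([(X[...,:2]-c)@ux,(X[...,:2]-c)@un,X[...,2]])
def meas(n,u0,u1,r0,r1,zl,zh):
    m=(B[...,2]>zl)&(B[...,2]<zh);k=np.zeros_like(m);k[r0:r1,u0:u1]=m[r0:r1,u0:u1]
    P=B[k];r=cv2.minAreaRect((P[:,:2]*1000).astype(np.float32))
    rows=[]
    for r_ in range(r0+8,r1,6):
        q=np.where(k[r_])[0]
        if len(q):rows.append((B[r_,q[0],0],B[r_,q[0],1],B[r_,q[-1],1]))
    rows=np.array(rows);s=np.polyfit(rows[:,0],(rows[:,1]+rows[:,2])/2,1)
    print(n,'end min',np.sort(P[:,0])[:5].mean().round(4),'edges',np.median(rows[:,1]).round(4),np.median(rows[:,2]).round(4),'ang deg',np.degrees(s[0]).round(2),'z',np.median(P[:,2]).round(4))
meas(*['c1']+eval(sys.argv[2]));meas(*['new']+eval(sys.argv[3]))
E
python3 rel.py w6 "[95,180,118,235,.0395,.046]" "[285,362,118,235,.0405,.052]"
```

```text
c1 end min -0.0799 edges 0.0538 0.0308 ang deg 5.66 z 0.0416
new end min -0.0802 edges -0.031 -0.0584 ang deg -0.04 z 0.0448
```

The slat's end is at -80.2 mm (c1's is at -79.9), its centre at -44.7 mm (c1's inner edge puts c1 at +44.8), and its angle is 0°. It is 2.8 mm above its seat, so I'll lower it.

Request:
{"api": "arm_command", "payload": {
  "targets": [
    [[0,0,0],[0,0,-1.5],1],
    [[0,0,0],[0,0,-0.8],1],
    [[0,0,0],[0,0,-0.4],1],
    [[0,0,0],[0,0,0],1],
    [[0,0,0],[0,0,0],1]
  ]
}}

```text
t: 16.75
eef_pos: [0.4265, 0.2185, 0.2047]
ee_rot: [3.142, -0.0, -1.656]
force: [1.0, -0.6, -1.1]
width: 0.0277
```

Request:
{"api": "arm_command", "payload": {
  "targets": [
    [[0,0,0],[0,0,-0.4],1],
    [[0,0,0],[0,0,0],1]
  ]
}}

```text
t: 16.95
eef_pos: [0.4265, 0.2185, 0.2044]
ee_rot: [-3.142, 0.0, -1.656]
force: [-0.4, 0.1, -0.7]
width: 0.0279
```

Request:
{"api": "arm_command", "payload": {
  "targets": [
    [[0,0,0],[0,0,-0.3],1],
    [[0,0,0],[0,0,0],1]
  ]
}}

```text
t: 17.15
eef_pos: [0.4266, 0.2185, 0.2043]
ee_rot: [-3.141, 0.0, -1.656]
force: [-2.7, 0.3, 3.5]
width: 0.0278
```

Touched down with 3.5 N. I'll open and rise.

Request:
{"api": "arm_command", "payload": {
  "targets": [
    [[0,0,0],[0,0,0.2],0.66],
    [[0,0,0],[0,0,0],0.6],
    [[0,0,0],[0,0,0],0.5],
    [[0,0,0],[0,0,0],0.5],
    [[0,0,0],[0,0,8],0.5],
    [[0,0,0],[0,0,20],0.5],
    [[0,0,0],[0,0,40],0.5],
    [[0,0,0],[0,0,45],0.5]
  ]
}}

```text
t: 17.95
eef_pos: [0.4261, 0.218, 0.3182]
ee_rot: [3.14, -0.002, -1.656]
force: [0.4, 1.5, -0.6]
width: 0.0437
```

Request:
{"api": "arm_command", "payload": {
  "targets": [
    [[0,0,0],[0,30,30],0.5],
    [[0,0,0],[0,35,20],0.5],
    [[0,0,0],[0,25,0],0.5],
    [[0,0,0],[0,0,0],0.5],
    [[0,0,0],[0,0,0],0.5],
    [[0,0,0],[0,0,0],0.5]
  ]
}}

```text
t: 18.55
eef_pos: [0.4263, 0.3079, 0.3666]
ee_rot: [3.141, -0.001, -1.656]
force: [0.1, -0.2, -0.3]
width: 0.044
```

```bash
python3 look.py w7; python3 - <<'E'
from station import *
from h import *
a,_=grab_frame('scene');cv2.imwrite('pics/s7.png',a[:,:,::-1]); np.save('pics/s7.npy',a)
E
```

```text
18.55 [0.42627258 0.30786747 0.36655295] [ 3.14060449e+00 -1.48011318e-03 -1.65593564e+00] [ 0.09718805 -0.16387925 -0.25633021] 0.04404526659083285
```

View pics/w7.png

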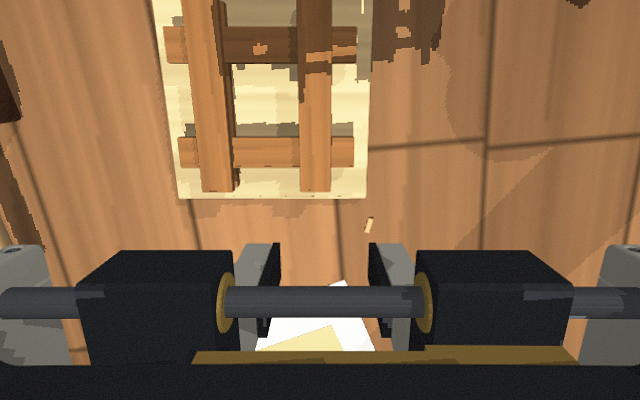

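View pics/s7.png

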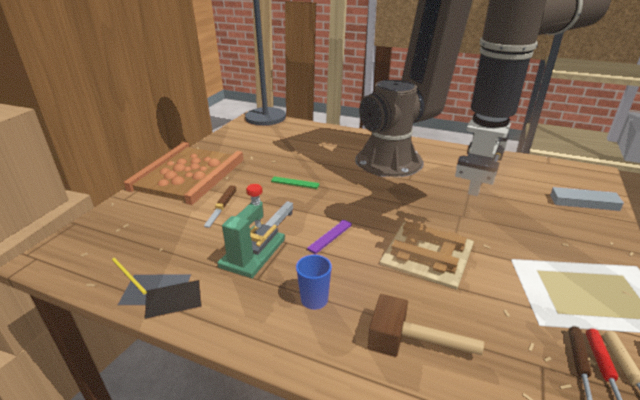

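The wrist view shows both top slats side by side with ends level at rows 191 and 191 (cols 218 and 316). The scene view shows the press, cup, mallet and chisel as before. I'll check the placement in numbers.

```bash
python3 - <<'E'
from h import *
f=np.load('pics/w7.npz');p={k:f[k] for k in ['eye','orientation','mtx','k1']};p['k1']=float(p['k1']);d=f['d']
vv,uu=np.mgrid[0:400,0:640];X=depthpts(p,np.c_[uu.ravel(),vv.ravel()],d).reshape(400,640,3)
al=np.radians(85.1);ux=np.array([np.cos(al),np.sin(al)]);un=np.array([np.sin(al),-np.cos(al)]);c=np.array([0.4727,.2289])
B=np.dstack([(X[...,:2]-c)@ux,(X[...,:2]-c)@un,X[...,2]])
for n,u0,u1 in (('c1',178,242),('new',292,336)):
    m=(B[...,2]>.0385)&(B[...,2]<.0465);k=np.zeros_like(m);k[0:200,u0:u1]=m[0:200,u0:u1]
    rows=[]
    for r in range(5,180,5):
        q=np.where(k[r])[0]
        if len(q):rows.append((B[r,q[0],0],B[r,q[0],1],B[r,q[-1],1]))
    R_=np.array(rows);s=np.polyfit(R_[:,0],R_[:,1],1),np.polyfit(R_[:,0],R_[:,2],1)
    P=B[k];print(n,'far end',np.sort(P[:,0])[-8:].mean().round(4),'y centre at 0',((s[0][1]+s[1][1])/2).round(4),'slopes deg',np.degrees([s[0][0],s[1][0]]).round(2),'z',[np.median(P[(P[:,0]>a)&(P[:,0]<a+.03),2]).round(4) for a in (-.06,-.015,.04)])
m=(B[...,2]>.0095)&(B[...,2]<.0145);k=np.zeros_like(m);k[0:205,150:380]=m[0:205,150:380];print('board end',np.sort(B[k][:,0])[-20:].mean())
# bystanders: change in scene picture
from station import camera_params
a0=np.load('pics/scene0.npz')['im'].astype(int);a=np.load('pics/s7.npy').astype(int)
D=np.abs(a-a0).sum(2)
for n,(x0,y0,x1,y1) in dict(cup=(295,250,335,310),mallet=(365,295,485,355),chisel=(203,185,238,228),purple=(305,220,353,252)).items():print(n,(D[y0:y1,x0:x1]>90).mean().round(3))
E
```

```text
c1 far end 0.0801 y centre at 0 0.0446 slopes deg [-0.12  0.13] z [np.float64(0.0416), np.float64(0.0415), np.float64(0.0416)]
new far end 0.0802 y centre at 0 -0.0444 slopes deg [ 0.14 -0.05] z [np.float64(0.0415), np.float64(0.0415), np.float64(0.0416)]
board end 0.09477894040792975
cup 0.0
mallet 0.0
chisel 0.0
purple 0.02
```

The numbers agree: ends at 80.1 and 80.2 mm, offsets of +44.6 and -44.4 mm, parallel within 0.2°, and both tops at 41.5 mm. I'm handing it in.

```bash
python3 -c "
from station import *
print(get_state()['force']);print(job_done())"
```

```text
[ 0.62014022  1.27730804 -0.30551292]
the job is handed in; nothing more can be done
None
```

I pushed the slat home, marked it, and laid it in the gap in the pile's top layer. The job was handed in at about 18.6 s of the 64 s allowed.

- **Push home:** the slat moved about 38 mm until it met the stop. The push force had risen to 9 N.
- **Marking:** I pressed the red head down until the die met the slat, at the expected height. I held about 20 N in all for over a second, which is about 15 N on the slat, then let the plunger spring back up.
- **Placing:** the last wrist view agrees with the aim:

| Check | New slat | Slat already there |
|---|---|---|
| Offset from the board's middle | -44.4 mm | +44.6 mm |
| End, from the board's middle | 80.2 mm | 80.1 mm |
| Top height | 41.5 mm | 41.5 mm |

The two slats are parallel within 0.2°. The cup, mallet and chisel show no change in the scene picture.

- **Checks that disagreed:** the scene camera first put the press axis about 5 mm too far in x. I went by the tongue end, the side view and the slat's end instead, and those agreed within 2 mm. After the push, the slat's near end measured 1.5 mm off its nominal home position. I took that as measuring error, because the stop contact was clear in the force.
- **Not checked:** I did not look at the mark in the slat itself, only at the press force and travel.

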